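# Roll the sample trolley down and hold it at the code reader

### The job

Pull the yellow bolt back so that the trolley with the amber sample bottle rolls off down the sloping rail by itself. Catch it gently by the orange spring buffer at its front before it reaches the red end stop, never pushing the buffer in by more than 11 mm, and bring it to rest so that the bottle seat stands squarely in front of the code reader. Keep it still there for at least 4 seconds while the code is read, and finish still holding it there by the buffer, the bottle upright in its seat; leave everything else alone.

Things in the scene. Friction and masses are not known exactly. Their poses are not given: they have to be found in the camera images.
- rail: Fixed sloping rail on blue feet: two aluminium bars 660 mm long, 72 mm wide overall. Origin on the table under the rail, z up. It runs along its own y axis, descending towards its -y at 0.042 rad; the bars' top is at height 75 mm + 0.042*y. Red end stop at y = -324 mm, 75 mm wide, 31 mm above the bars. Blue bolt bracket at x = -90, y = 258 mm, 30 x 40 mm, 112 mm high.
- trolley: White trolley on the rail. Origin on the rail top under its bottle seat; axes as the rail's (stays level). In the rail's frame x = 0 and y goes from 220 mm (bolted) to -240 mm (at the end stop). Chassis 80 x 140 mm (across x along). With bottle 1.1 kg nominal (-15 to +25%), pull of the slope 0.45 N, wheel drag 2.0 N s/m, dry friction 0.04 N: it nears 0.21 m/s (0.17 to 0.26), time constant 0.55 s.
- bottle_seat (a point): On the trolley, 28 mm above its origin: centre of the floor of the white bottle seat (92 mm square, rim 16 mm above its floor).
- bumper_face (a point): Centre of the downhill face of the orange buffer plate at the trolley's front: upright, 60 mm wide across the rail, 12 mm thick, 50 mm high. Uncompressed it lies 140 mm downhill (rail -y) of the trolley's origin and 50 mm above it. Behind it a white buffer housing, 60 mm wide, reaches to 100 mm downhill of the origin and 70 mm above it.
- buffer (a joint): How far the spring buffer is pushed in, m: 0 free, at most 0.025. Spring 160 N/m, damping 1.0 N s/m, plate 0.05 kg. Holding the trolley still on the slope pushes it in by about 3 mm; a standing hand met at full speed pushes it in by 13 mm or more.
- bolt (a joint): Travel of the release bolt, m: 0 closed, 0.045 fully drawn. It slides across the rail towards the rail's -x (the robot's side) and stays where it is left (friction about 1.5 N). The trolley is free once it has moved 0.026 or more.
- bolt_knob (a point): Centre of the top of the bolt's yellow upright knob, a round post 24 mm in diameter and 63 mm high; the top is 151 mm above the table. Closed, it is at x = -130 mm, y = 258 mm in the rail's frame. Between the knob and the trolley there is about 70 mm of free space above the bracket (112 mm high).
- reader: Grey code reader, 60 x 70 x 150 mm, fixed on the far (+x) side of the rail, with the same heading as the rail. Origin under its centre, 130 mm off the rail's axis. Its red-lined window faces the rail (-x); its own y axis runs along the rail. The bottle is at the reader when the seat's centre has the same y as the reader in the rail's frame.
- sample: Amber glass bottle with blue cap standing loose in the trolley's seat, 66 mm in diameter, 125 mm high. Origin at the centre of its underside, z up.
- beaker: Bystander: glass beaker 70 mm wide, 85 mm high, on the table beyond the rail. Origin at the underside.
- dish: Bystander: closed white petri dish, 70 mm wide, 18 mm high, lying on the table on the robot's side of the rail. Origin at the underside.
- jar_salt: Bystander: white jar with blue cap, 60 mm wide, 90 mm high, on the table beyond the rail. Origin at the underside.
Not all that is in view belongs to the job. What is shaped like the reader but purple is not meant.

How it is judged:
On the way, in this order (a step that is already met when the one before it is completed fails the run):
1. the bolt is drawn (value of joint bolt above 0.026 m).
2. the trolley rolls off by itself (y of trolley in the frame of rail below 0.17 m and linear speed of trolley above 0.1 m/s and value of joint buffer below 0.001 m).
3. the seat is kept still by the buffer within 15 mm of the reader for 4 s (y of bottle_seat in the frame of reader between -0.015 and 0.015 m and linear speed of trolley below 0.02 m/s and value of joint buffer above 0.001 m), for 4 s.
At the end, for the whole second after the job is handed in: The seat's centre is within 15 mm of the reader's middle along the rail, the trolley is still (under 0.02 m/s) and leans with its buffer on the hand (more than 0.1 N, buffer in by more than 1 mm), and the bottle stands upright (within 0.15 rad) in its seat (all of step 3 and contact force between any of the fingers, the arm and trolley above 0.1 N and angle between sample's own z axis and vertical below 0.15 rad and horizontal distance between sample and bottle_seat below 0.02 m and height (world z) of sample below 0.13 m); the arm keeps its last pose, push and grip.
It fails at once if the buffer is pushed in by more than 11 mm (value of joint buffer above 0.011 m).
It fails at once if the trolley runs to the end stop (y of trolley in the frame of rail below -0.232 m).
It fails at once if the sample bottle tips by more than 0.25 rad or leaves its seat (angle between sample's own z axis and vertical above 0.25 rad or horizontal distance between sample and bottle_seat above 0.03 m).
It fails at once if a bystander is moved by more than 30 mm (distance of any of beaker, dish, jar_salt from where it was at the start of the episode above 0.03 m).
It also fails if it takes over 38 s, if anything falls off the work surface, if the arm or the gripper's body presses on something with over 40 N, if the wrist force passes 120 N, or if a joint passes its speed limit or range.

### The arm

A 7-joint arm with a two-finger parallel gripper is mounted at the origin on the work surface. World frame = base frame: x ahead of the robot, y to its left, z up, the work surface at z = 0. Lengths are in m, angles in rad, forces in N, time in s.
With the tool pointing down it reaches from about 0.4 to 0.85 m from the base axis. Payload 4.4 kg.
Tool frame: the origin (TCP) lies where the fingers leave the gripper's body, on its centre line; the fingertips stand 97 mm ahead of it and the grasp point (between the pads) lies 78 mm ahead of it (r.tip_reach is the distance from the TCP to the fingertips, in m); z points along the fingers, y is the line along which they close (so a half turn about z gives the same grasp; the last joint's range is limited). The gripper opens to 94 mm and grips with 3 to 60 N. Pads are 16 mm wide; open, the fingers measure 119 mm over their backs; the gripper's body (75 mm by 177 mm) begins 78 mm behind the grasp point.
Start: joints at [-1.41, 0.628, 0.038, 1.517, -0.027, 0.996, -0.02], TCP at [0.146, 0.633, 0.303] pointing down, gripper open.
Joint ranges: [-3.06, 3.06], [-0.37, 2.12], [-1.25, 1.32], [0.18, 2.47], [-1.1, 4.24], [0.23, 1.98], [-2.94, 2.94]. Speed limits (rad/s): [2.57, 2.57, 3.14, 3.14, 3.14, 3.14, 3.14].

### API

Orientations are given as [roll, pitch, yaw] about the fixed x, y, z axes, in that order (R = Rz(yaw) Ry(pitch) Rx(roll)).
In Python, from station import telemetry, viewer, job, r gives the robot as it stands.
- The arm moves only by the shell command python3 -m inch 'ROWS'. ROWS is JSON, a list of rows, each an object with "translation": the shift along the tool's x, y, z as a fraction of full scale, a list of three; "angular": the turn, a rotation vector about the tool's x, y, z as a fraction of full scale, a list of three; "grip": the closure, from 0 (fully open) to 1 (shut). A call has 1 to 10 rows; each row is the pose to reach, as a shift and turn from the pose commanded when the call began, along the tool's axes at that moment; what a row does not reach only later rows make up. Full scale, the value 1, is 80 mm for a shift and 45 degrees for a turn. A row lasts 1/8 s, in which the tool goes at most 62.5 mm and 10.7 degrees, less where a joint would pass 70% of its speed; a pose out of reach is approached as far as the arm can. A call with a number of a shift or a turn outside -1 to 1 is refused whole. A call with a gripper value outside its range is refused whole. The fingers move at their own pace and stop on an object; the grip force is fixed at half the most. Time passes only in rows, so rows that repeat a pose let the fingers close. It gives the time, the measured TCP pose, the force, the opening and the grip force at its end, in the units of the state.
- telemetry.get_obs(): the state, without advancing time (a new reading comes with each control period).
- viewer.capture(name): name is "scene" or "top"; returns a dict with "color" (400x640x3 uint8, red, green, blue), "fx", "fy", "cx", "cy" (pixels), "dist_coeffs" ([k1, k2, p1, p2, k3] as OpenCV has them; the pictures are not rectified), "cam_to_world" (4x4, takes a point from camera to world coordinates). Camera axes: x right, y down, z forward; pixel columns grow to the right and rows downward; lengths in m; the calibration is good to about 2 mm. A picture is of the moment at which its call begins. There is no depth.
- job.finish_job(): hands the job in; it is judged then, once.
The state is a dict: "t": time; "joint_pos": joint angles; "joint_velocities": joint speeds; "tau": joint torques, N m; "position": TCP position; "tcp_rot": TCP orientation; "force": force on the tool from outside, world axes, zero at the start; "wrist_torque": the same for the moment, N m; "opening": finger opening in m; "finger_force": force on a finger pad.
Only numpy, scipy, OpenCV 4.12 (cv2) and the standard library are available. Lean on these libraries where they do the work, as an engineer would, in place of code of your own. Each camera call takes 0.05 s, during which the arm holds its last target. There are 200 camera calls.

## Working session

There is one attempt and no reset: what is moved stays moved. The work goes in short steps, Python scripts to look and compute and a shell command to move; the robot and the scene stay as the last step left them, time stands still between calls to the robot, and variables do not carry over. Pictures are saved under pics/ and viewed, at most 10 in all, crops included, and the job is handed in when it is done.

```bash
mkdir -p pics; ls
cat > look.py <<'E'
import cv2,sys,pickle
from station import telemetry, viewer
def snap(name,tag):
    c=viewer.capture(name); cv2.imwrite(f'pics/{tag}.png',c['color'][:,:,::-1]); pickle.dump(c,open(f'{tag}.pkl','wb')); return c
E
python3 - <<'E'
from look import *
snap('scene','s0'); snap('top','t0')
o=telemetry.get_obs(); print(o)
E
```

```text
pics
{'t': 0.1, 'joint_pos': array([-1.40983104,  0.62922824,  0.03845222,  1.51821223, -0.02700405,
        0.99632474, -0.02001274]), 'joint_velocities': array([-0.00052173, -0.00066972, -0.00050174, -0.00113637,  0.00067404,
       -0.00060435,  0.00149332]), 'tau': array([ 3.62641753e-03, -5.50792980e+01,  1.14732776e+00, -1.87115568e+01,
       -5.22302405e-02,  1.93018501e-02,  4.69186307e-05]), 'position': array([0.14601446, 0.63295944, 0.30188039]), 'tcp_rot': array([-3.13993821e+00,  1.51781491e-05,  2.91480767e+00]), 'force': array([ 0.21931601,  0.33200586, -0.46766382]), 'wrist_torque': array([0.05402934, 0.0214421 , 0.00202558]), 'finger_force': 0.0, 'opening': 0.09407984680202988}
```

View pics/s0.png

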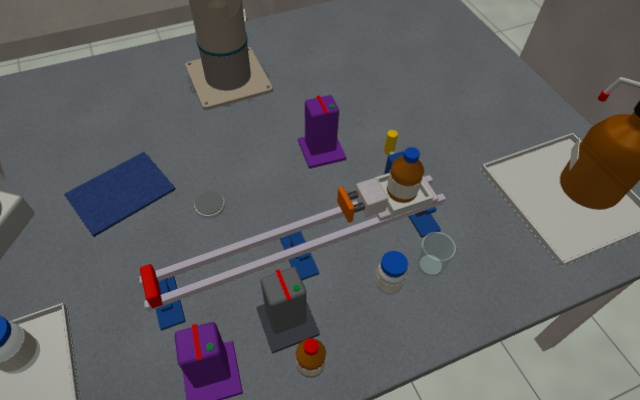

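View pics/t0.png

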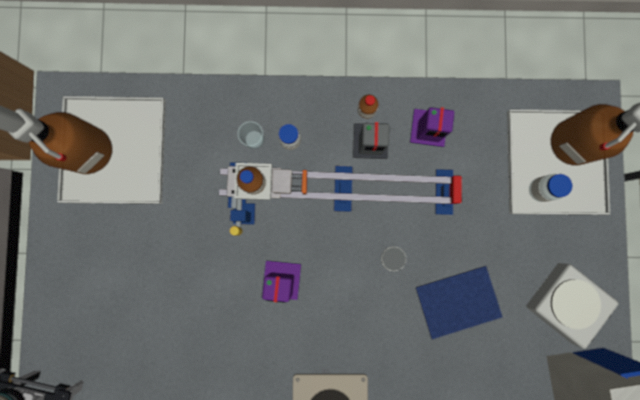

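The pictures show the rail from the bolt (scene 391,140 / top 235,230) to the red stop (scene 151,285 / top 457,189), with the trolley bolted uphill. There are three reader-shaped boxes. The grey one is at scene (287,305) / top (372,138). The purple ones are at scene (322,125) and (205,355), top (282,282) and (433,124). The grey one on the far side of the rail is the one described. I'll confirm this with enlarged crops.

Run:
```python
import cv2
t=cv2.imread('pics/t0.png'); s=cv2.imread('pics/s0.png')
cv2.imwrite('pics/t0c.png',cv2.resize(t[95:245,210:480],None,fx=2.96,fy=2.96,interpolation=cv2.INTER_CUBIC))
cv2.imwrite('pics/s0c.png',cv2.resize(s[120:350,130:450],None,fx=2.5,fy=2.5,interpolation=cv2.INTER_CUBIC))
import pickle
for k in('s0','t0'):
    c=pickle.load(open(k+'.pkl','rb')); print(c['fx'],c['fy'],c['cx'],c['cy'],c['dist_coeffs'],c['cam_to_world'].round(4))
```

```text
483.2771588105566 483.2771588105566 313.9927476698087 200.28543113855793 [0.03244422 0.         0.         0.         0.        ] [[ 0.3936  0.7491 -0.5329  1.115 ]
 [ 0.9192 -0.3116  0.2409 -0.2218]
 [ 0.0144 -0.5846 -0.8112  0.9386]
 [ 0.      0.      0.      1.    ]]
484.80903373686766 484.80903373686766 331.88836437772324 196.5026482258992 [0.01053192 0.         0.         0.         0.        ] [[ 0.0063 -0.9966  0.0822  0.4788]
 [-0.9997 -0.0083 -0.0237  0.0299]
 [ 0.0243 -0.082  -0.9963  1.3813]
 [ 0.      0.      0.      1.    ]]
```

View pics/t0c.png

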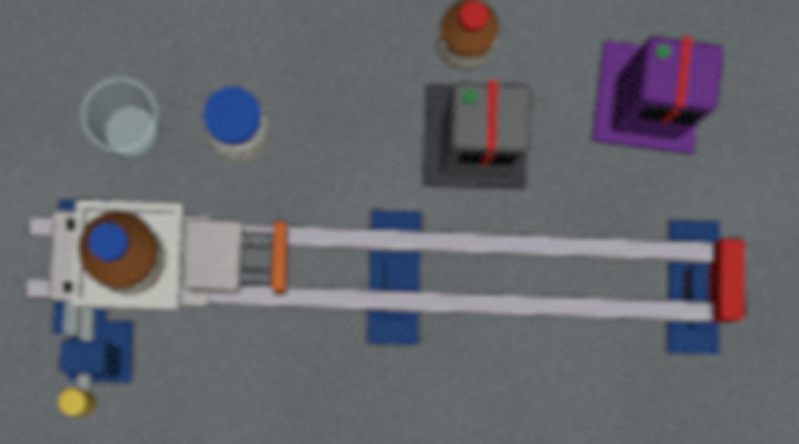

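View pics/s0c.png

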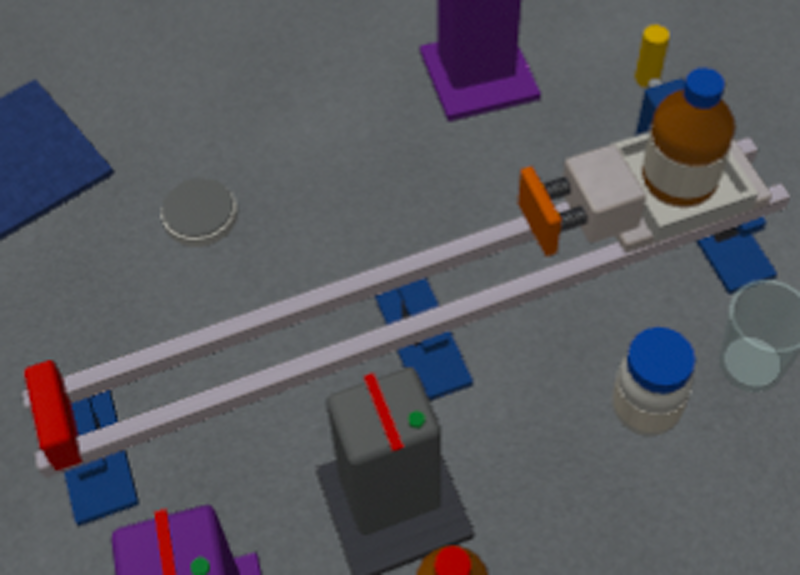

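The crops confirm that the grey box is the only reader-shaped one that isn't purple, and it stands beyond the rail. Its red stripe is at top-crop (491,116) and scene-crop (384,412). Next I fit the rail pose to the features.

```bash
cat > fit.py <<'E'
import numpy as np,cv2,pickle
from scipy.optimize import least_squares
C={k:pickle.load(open(k+'0.pkl','rb')) for k in 'st'}
def proj(k,P):
    c=C[k];T=np.linalg.inv(c['cam_to_world'])
    K=np.array([[c['fx'],0,c['cx']],[0,c['fy'],c['cy']],[0,0,1]])
    return cv2.projectPoints(np.atleast_2d(P).astype(float),cv2.Rodrigues(T[:3,:3])[0],T[:3,3],K,np.array(c['dist_coeffs']))[0][:,0]
def px(k,u): return np.array(u)/2.96+[210,95] if k=='t' else np.array(u)/2.5+[130,120]
zb=lambda y:.075+.042*y
rail=[('t',(-.13,.258,.151),(73,402)),('s',(-.13,.258,.151),(656,34)),
('t',(.030,.080,.159),(286,222)),('t',(-.030,.080,.159),(286,292)),
('t',(.036,.330,zb(.33)),(30,218)),('t',(-.036,.330,zb(.33)),(28,296)),
('t',(.0375,-.324,zb(-.324)+.031),(716,240)),('t',(-.0375,-.324,zb(-.324)+.031),(718,320)),
('t',(-.046,.174,.084+.044),(181,308)),('t',(.046,.174,.128),(181,205)),
('s',(.03,.12,.154),(645,187)),('s',(-.03,.12,.154),(612,147)),('s',(-.03,.08,.159),(521,170)),('s',(.03,.08,.109),(550,253)),]
def w(p,P):
    c,s=np.cos(p[2]),np.sin(p[2]);P=np.atleast_2d(P);return np.c_[p[0]+c*P[:,0]-s*P[:,1],p[1]+s*P[:,0]+c*P[:,1],P[:,2]]
res=lambda p:np.concatenate([proj(k,w(p,P))[0]-px(k,u) for k,P,u in rail])
f=least_squares(res,[.6,0,0],loss='soft_l1');p=f.x
print('rail',p.round(4));print(res(p).reshape(-1,2).round(1).tolist())
rd=[('t',(.13,0,.15),(491,116)),('s',(.13,0,.15),(384,412))]
for k,P,u in rd:
    g=least_squares(lambda q:proj(k,w(p,[q[0],q[1],.15]))[0]-px(k,u),[.13,0]);print('reader top in rail',k,g.x.round(4))
dish=least_squares(lambda q:proj('t',[q[0],q[1],.018])[0]-[394,259],[.4,0]).x;print('dish',dish.round(3))
print('purple near top', least_squares(lambda q:proj('t',[q[0],q[1],.15])[0]-[278,288],[.4,0]).x.round(3))
print('knob',w(p,(-.13,.258,.151)),'bumper at start',w(p,(0,.08,.134)))
pickle.dump(p,open('rail.pkl','wb'))
E
python3 fit.py
```

```text
rail [ 0.6151 -0.0117 -0.0237]
[[-1.7, 0.1], [0.2, -1.8], [-0.8, -0.2], [-1.6, -0.3], [-7.2, -0.6], [-7.8, -0.1], [4.8, -0.7], [3.9, 0.1], [-2.4, 0.4], [-1.0, -0.1], [-20.1, 8.6], [-19.5, 2.5], [-0.7, -2.6], [-2.0, 0.7]]
reader top in rail t [ 0.1299 -0.0972]
reader top in rail s [ 0.1341 -0.0959]
dish [ 0.417 -0.178]
purple near top [0.349 0.134]
knob [[0.491211   0.24926036 0.151     ]] bumper at start [[0.61696307 0.06823435 0.134     ]]
```

```bash
python3 - <<'E'
s=open('fit.py').read()
s=s.replace("('s',(.03,.12,.154),(645,187)),('s',(-.03,.12,.154),(612,147))","('s',(.03,.12,.154),(598,208)),('s',(-.03,.12,.154),(566,160))")
s=s.replace("(.036,.330,zb(.33)),(30,218)","(.036,.08,zb(.08)),(295,228)").replace("('t',(-.036,.330,zb(.33)),(28,296)),","")
s=s.replace("(716,240)","(730,239)").replace("(718,320)","(730,320)")
open('fit.py','w').write(s)
E
python3 fit.py
```

```text
rail [ 0.6158 -0.013  -0.0255]
[[-1.3, -0.4], [0.0, -1.3], [-0.3, -0.5], [-1.2, -0.7], [-2.4, -0.7], [0.6, -0.4], [0.3, -0.0], [-1.9, -0.1], [-0.4, -0.5], [-1.7, 0.8], [-1.4, -2.2], [-1.1, -2.1], [-2.4, 1.2]]
reader top in rail t [ 0.1293 -0.0957]
reader top in rail s [ 0.1335 -0.0944]
dish [ 0.417 -0.178]
purple near top [0.349 0.134]
knob [[0.49247388 0.24821495 0.151     ]] bumper at start [[0.61788721 0.06695409 0.134     ]]
```

```bash
cat > where.py <<'E'
import numpy as np,pickle
from station import telemetry
p=pickle.load(open('rail.pkl','rb'));o=telemetry.get_obs();q=o['position'];c,s=np.cos(p[2]),np.sin(p[2])
d=q[:2]-p[:2];print('t %.3f rail x %.4f y %.4f tipz %.4f'%(o['t'],c*d[0]+s*d[1],-s*d[0]+c*d[1],q[2]-.097),'rot',o['tcp_rot'].round(4),'F',o['force'].round(2),'open',round(o['opening'],4))
E
python3 -m inch '[{"translation":[-0.5,-0.32,0],"angular":[0,0,-0.13],"grip":1},{"translation":[-1,-0.64,0],"angular":[0,0,-0.256],"grip":1},{"translation":[-1,-0.64,0],"angular":[0,0,-0.256],"grip":1}]'; python3 where.py
```

```text
t: 0.48
position: [0.2168, 0.5622, 0.3025]
tcp_rot: [-3.139, 0.002, 3.109]
force: [-0.5, 0.4, -0.0]
opening: 0.0675
finger_force: 0.0
t 0.475 rail x -0.4136 y 0.5649 tipz 0.2055 rot [-3.1387e+00  2.0000e-03  3.1093e+00] F [-0.53  0.37 -0.  ] open 0.0675
```

```bash
for i in 1; do python3 -m inch '[{"translation":[-0.5,-0.48,0],"angular":[0,0,0],"grip":1},{"translation":[-0.98,-0.96,0],"angular":[0,0,0],"grip":1}]'
python3 -m inch '[{"translation":[-0.5,-0.48,0],"angular":[0,0,0],"grip":1},{"translation":[-0.98,-0.96,0],"angular":[0,0,0],"grip":1}]'
python3 -m inch '[{"translation":[-0.5,-0.48,0],"angular":[0,0,0],"grip":1},{"translation":[-0.98,-0.96,0],"angular":[0,0,0],"grip":1},{"translation":[-0.98,-0.96,0],"angular":[0,0,0],"grip":1}]'; done >/dev/null; python3 where.py
python3 -m inch '[{"translation":[0,0,0],"angular":[0,0,0],"grip":1}]' >/dev/null; python3 where.py
```

```text
t 1.350 rail x -0.1795 y 0.3341 tipz 0.2055 rot [-3.1398e+00  1.5000e-03  3.1076e+00] F [-0.41 -0.48  0.48] open 0.0007
t 1.475 rail x -0.1836 y 0.3388 tipz 0.2054 rot [ 3.1407e+00 -1.1000e-03  3.1165e+00] F [ 0.04  1.02 -0.3 ] open 0.0005
```

```bash
python3 -m inch '[{"translation":[-0.5,-0.5,0],"angular":[0,0,0],"grip":1},{"translation":[-1,-1,0],"angular":[0,0,0],"grip":1},{"translation":[-1,-1,0],"angular":[0,0,0],"grip":1},{"translation":[-1,-1,0],"angular":[0,0,0],"grip":1},{"translation":[-1,-1,0],"angular":[0,0,0],"grip":1}]' >/dev/null; python3 where.py
python3 - <<'E'
from look import *
c=snap('scene','s1'); im=c['color'][100:240,330:480,::-1]; cv2.imwrite('pics/s1c.png',cv2.resize(im,None,fx=4,fy=4,interpolation=cv2.INTER_CUBIC))
E
```

```text
t 2.100 rail x -0.1044 y 0.2600 tipz 0.2056 rot [ 3.1406e+00 -1.1000e-03  3.1200e+00] F [-0.05  0.71 -0.83] open 0.0006
```

View pics/s1c.png

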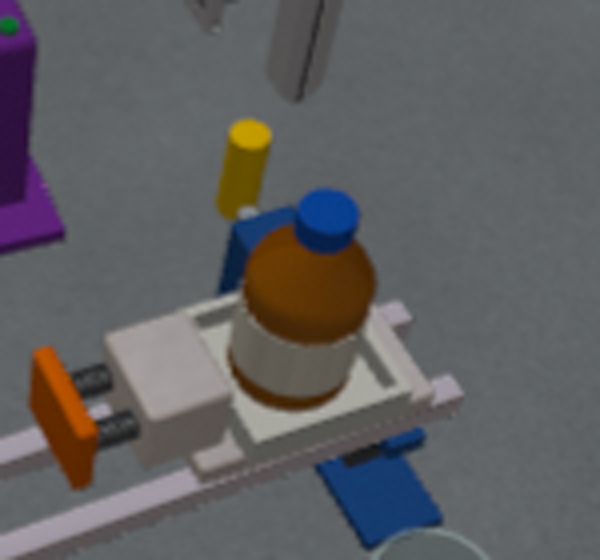

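The closed fingers (crop 300,95) hang above the gap between the knob top (250,133) and the bottle. I'll check the projection, then write the trolley tracker, and shift 12 mm rail-ward before going down.

```bash
cat > track.py <<'E'
import sys
sys.argv,A=[sys.argv[0]],sys.argv[1:]
import io,contextlib
with contextlib.redirect_stdout(io.StringIO()): from fit import *
from look import snap
def blob(im,lo,hi,roi):
    m=cv2.inRange(cv2.cvtColor(im,cv2.COLOR_RGB2HSV),lo,hi); z=np.zeros_like(m);z[roi]=m[roi]
    n,l,st,ce=cv2.connectedComponentsWithStats(z); return [(st[i,4],ce[i]) for i in range(1,n) if st[i,4]>12]
ys=np.linspace(-.25,.24,491)
def model(P): return proj('s',w(p,[(0,y+P[0],zb(y)+P[1]) for y in ys]))
MO=model((-.136,.05)); MC=model((0,.150))
def est(c,tag):
    im=c['color']; out={}
    for nm,M,lo,hi in(('orange',MO,(5,180,120),(14,255,255)),('cap',MC,(105,200,100),(116,255,255))):
        best=None
        for a,u in blob(im,lo,hi,np.s_[:,:]):
            d=np.linalg.norm(M-u,axis=1);i=d.argmin()
            if d[i]<(9 if nm=='orange' else 5) and (best is None or a>best[1]): best=(round(ys[i],4),int(a),round(d[i],1))
        out[nm]=best
    return out
if __name__=='__main__':
    tag=A[0]; c=C['s'] if tag=='s0' else snap('scene',tag); print(est(c,tag))
E
python3 track.py s0
python3 - <<'E'
import contextlib,io
with contextlib.redirect_stdout(io.StringIO()): from fit import *
print(proj('s',w(p,[(-.1044,.26,.2056)])))
E
python3 -m inch '[{"translation":[-0.15,0,0],"angular":[0,0,0],"grip":1},{"translation":[-0.15,0,0.5],"angular":[0,0,0],"grip":1},{"translation":[-0.15,0,0.99],"angular":[0,0,0],"grip":1},{"translation":[-0.15,0,0.99],"angular":[0,0,0],"grip":1},{"translation":[-0.15,0,0.99],"angular":[0,0,0],"grip":1},{"translation":[-0.15,0,0.99],"angular":[0,0,0],"grip":1}]' >/dev/null; python3 where.py; python3 track.py a1
```

```text
{'orange': (np.float64(0.227), 125, np.float64(5.0)), 'cap': (np.float64(0.209), 183, np.float64(1.2))}
[[402.60457109 122.21956585]]
t 2.900 rail x -0.0898 y 0.2581 tipz 0.1282 rot [3.1400e+00 2.9000e-03 3.1159e+00] F [-0.96 -0.42 -0.3 ] open 0.0001
{'orange': (np.float64(0.227), 128, np.float64(4.9)), 'cap': (np.float64(0.22), 127, np.float64(0.5))}
```

```bash
python3 -m inch '[{"translation":[0.35,0,0],"angular":[0,0,0],"grip":1},{"translation":[0.75,0,0],"angular":[0,0,0],"grip":1},{"translation":[0.76,0,0],"angular":[0,0,0],"grip":1}]' ; python3 where.py; python3 track.py a2
```

```text
t: 3.32
position: [0.4709, 0.2486, 0.2249]
tcp_rot: [3.14, 0.002, 3.117]
force: [0.5, -0.9, 0.5]
opening: 0.0008
finger_force: 0.0
t 3.325 rail x -0.1516 y 0.2579 tipz 0.1279 rot [3.1405e+00 2.2000e-03 3.1168e+00] F [ 0.51 -0.9   0.45] open 0.0008
{'orange': (np.float64(0.221), 133, np.float64(4.9)), 'cap': (np.float64(0.206), 173, np.float64(1.1))}
```

```bash
(python3 -m inch '[{"translation":[0,-0.74,0],"angular":[0,0,0],"grip":1}]'
python3 -m inch '[{"translation":[0,-0.74,0],"angular":[0,0,0],"grip":1}]'
python3 -m inch '[{"translation":[0,-0.74,0],"angular":[0,0,0],"grip":1}]'
python3 -m inch '[{"translation":[-0.35,-0.63,0.06],"angular":[0,0,0],"grip":1}]'
python3 -m inch '[{"translation":[-0.38,-0.63,0.06],"angular":[0,0,0],"grip":1}]'
python3 -m inch '[{"translation":[-0.38,-0.63,0.06],"angular":[0,0,0],"grip":1}]') >/dev/null; python3 where.py; python3 track.py a3
```

```text
t 4.125 rail x -0.0611 y -0.0734 tipz 0.1122 rot [3.1410e+00 6.0000e-04 3.1151e+00] F [0.76 1.75 0.56] open 0.0007
{'orange': (np.float64(0.11), 143, np.float64(4.9)), 'cap': (np.float64(0.105), 136, np.float64(0.4))}
```

```bash
python3 -m inch '[{"translation":[-0.4,-0.6,0.05],"angular":[0,0,0],"grip":1},{"translation":[-0.78,-0.88,0.05],"angular":[0,0,0],"grip":1}]' >/dev/null; python3 where.py; python3 track.py a4
```

```text
t 4.425 rail x 0.0003 y -0.1458 tipz 0.1078 rot [-3.1404e+00 -9.0000e-04  3.1115e+00] F [-0.07  0.32  0.21] open 0.0009
{'orange': (np.float64(0.052), 127, np.float64(2.8)), 'cap': (np.float64(0.048), 142, np.float64(0.2))}
```

```bash
cat > sim.py <<'E'
import numpy as np
def sim(rows,m,vinf,v0,gap,T=4,lag=.03):
    c=2.; F=vinf*c; dt=1e-4; x=0;v=v0;h=0;hc=0;mx=0
    k=np.cumsum([0]+rows)*1e-3
    tc=None;H=[]
    for i in range(int(T/dt)):
        t=i*dt;hcmd=np.interp(t/.125,range(len(k)),k); hn=h+(hcmd-h)*dt/lag; hv=(hn-h)/dt; h=hn
        s=x-(h+gap)
        f=max(0,160*s+1.*(v-hv)) if s>0 else 0
        if s>0 and tc is None: tc=t,v-hv,h
        v+=(F-c*v-f)/m*dt; x+=v*dt; mx=max(mx,s)
    return mx*1e3,tc,s*1e3
for rows in ([8,18,20,18,14,10,6,3,2],[8,20,22,18,13,9,5,3,1],[6,17,21,19,15,11,6,3,1]):
  print(rows,sum(rows))
  for m in(.94,1.1,1.37):
    for gap in(.025,.03,.035):
      for vi,v0 in((.21,.195),(.24,.205)):
        a,b,s=sim(rows,m,vi,v0,gap); print(m,gap,vi,'max %.1f'%a,np.round(b,3),'end %.1f'%s)
E
python3 sim.py
```

```text
[8, 18, 20, 18, 14, 10, 6, 3, 2] 99
0.94 0.025 0.21 max 4.8 [0.202 0.062 0.015] end 2.6
0.94 0.025 0.24 max 6.2 [0.169 0.09  0.011] end 3.0
0.94 0.03 0.21 max 4.2 [0.292 0.046 0.028] end 2.6
0.94 0.03 0.24 max 5.5 [0.231 0.077 0.019] end 3.0
0.94 0.035 0.21 max 5.3 [0.402 0.053 0.045] end 2.6
0.94 0.035 0.24 max 5.4 [0.301 0.065 0.03 ] end 3.0
1.1 0.025 0.21 max 5.4 [0.203 0.062 0.015] end 2.7
1.1 0.025 0.24 max 6.9 [0.17  0.088 0.011] end 3.0
1.1 0.03 0.21 max 4.6 [0.295 0.045 0.029] end 2.6
1.1 0.03 0.24 max 5.9 [0.234 0.075 0.019] end 3.0
1.1 0.035 0.21 max 6.0 [0.407 0.053 0.046] end 2.6
1.1 0.035 0.24 max 5.8 [0.306 0.063 0.03 ] end 3.0
1.37 0.025 0.21 max 6.0 [0.205 0.06  0.015] end 2.6
1.37 0.025 0.24 max 7.5 [0.172 0.086 0.011] end 2.9
1.37 0.03 0.21 max 4.7 [0.299 0.044 0.029] end 2.6
1.37 0.03 0.24 max 6.3 [0.237 0.073 0.02 ] end 3.0
1.37 0.035 0.21 max 7.0 [0.412 0.053 0.047] end 2.6
1.37 0.035 0.24 max 6.5 [0.314 0.06  0.031] end 3.0
[8, 20, 22, 18, 13, 9, 5, 3, 1] 99
0.94 0.025 0.21 max 4.1 [0.219 0.045 0.018] end 2.6
0.94 0.025 0.24 max 5.6 [0.173 0.075 0.012] end 3.0
0
[... 1078 characters left out ...]
ax 4.5 [0.35  0.036 0.035] end 2.6
0.94 0.035 0.24 max 5.5 [0.26  0.076 0.02 ] end 3.0
1.1 0.025 0.21 max 7.2 [0.172 0.082 0.009] end 2.7
1.1 0.025 0.24 max 8.8 [0.151 0.115 0.007] end 3.1
1.1 0.03 0.21 max 5.3 [0.242 0.066 0.018] end 2.6
1.1 0.03 0.24 max 6.8 [0.203 0.086 0.013] end 3.0
1.1 0.035 0.21 max 4.6 [0.356 0.035 0.036] end 2.6
1.1 0.035 0.24 max 5.9 [0.263 0.072 0.021] end 3.0
1.37 0.025 0.21 max 7.9 [0.173 0.081 0.009] end 2.6
1.37 0.025 0.24 max 9.5 [0.152 0.112 0.007] end 3.0
1.37 0.03 0.21 max 5.7 [0.244 0.065 0.018] end 2.6
1.37 0.03 0.24 max 7.5 [0.205 0.084 0.013] end 3.0
1.37 0.035 0.21 max 5.4 [0.363 0.034 0.037] end 2.7
1.37 0.035 0.24 max 6.3 [0.268 0.067 0.022] end 3.0
```

```bash
(python3 -m inch '[{"translation":[0,-0.1,0],"angular":[0,0,0],"grip":1},{"translation":[0,-0.325,0],"angular":[0,0,0],"grip":1},{"translation":[0,-0.575,0],"angular":[0,0,0],"grip":1},{"translation":[0,-0.8,0],"angular":[0,0,0],"grip":1}]'
python3 -m inch '[{"translation":[0,-0.175,0],"angular":[0,0,0],"grip":1},{"translation":[0,-0.3,0],"angular":[0,0,0],"grip":1},{"translation":[0,-0.375,0],"angular":[0,0,0],"grip":1},{"translation":[0,-0.41,0],"angular":[0,0,0],"grip":1},{"translation":[0,-0.44,0],"angular":[0,0,0],"grip":1},{"translation":[0,-0.44,0],"angular":[0,0,0],"grip":1},{"translation":[0,-0.44,0],"angular":[0,0,0],"grip":1}]') | grep force; python3 where.py; python3 track.py a5
```

```text
force: [0.5, -0.3, -0.8]
finger_force: 0.3
force: [-0.7, -0.3, -0.6]
finger_force: 0.3
t 5.850 rail x -0.0004 y -0.2404 tipz 0.1081 rot [3.1414e+00 1.0000e-04 3.1164e+00] F [-0.73 -0.35 -0.62] open 0.0006
{'orange': (np.float64(-0.088), 117, np.float64(1.7)), 'cap': (np.float64(-0.092), 156, np.float64(0.1))}
```

View pics/a5.png

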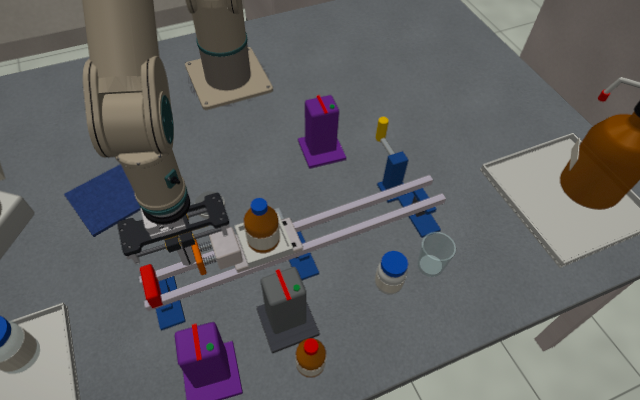

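The trolley is caught. The bottle (262,225) stands upright about 4 mm from the reader's middle, and the plate (198,257) leans on the fingers. I'll hold here.

```bash
(python3 -m inch '[{"translation":[0,0,0],"angular":[0,0,0],"grip":1},{"translation":[0,0,0],"angular":[0,0,0],"grip":1},{"translation":[0,0,0],"angular":[0,0,0],"grip":1},{"translation":[0,0,0],"angular":[0,0,0],"grip":1},{"translation":[0,0,0],"angular":[0,0,0],"grip":1},{"translation":[0,0,0],"angular":[0,0,0],"grip":1},{"translation":[0,0,0],"angular":[0,0,0],"grip":1},{"translation":[0,0,0],"angular":[0,0,0],"grip":1},{"translation":[0,0,0],"angular":[0,0,0],"grip":1},{"translation":[0,0,0],"angular":[0,0,0],"grip":1}]'
python3 -m inch '[{"translation":[0,0,0],"angular":[0,0,0],"grip":1},{"translation":[0,0,0],"angular":[0,0,0],"grip":1},{"translation":[0,0,0],"angular":[0,0,0],"grip":1},{"translation":[0,0,0],"angular":[0,0,0],"grip":1},{"translation":[0,0,0],"angular":[0,0,0],"grip":1},{"translation":[0,0,0],"angular":[0,0,0],"grip":1},{"translation":[0,0,0],"angular":[0,0,0],"grip":1},{"translation":[0,0,0],"angular":[0,0,0],"grip":1},{"translation":[0,0,0],"angular":[0,0,0],"grip":1},{"translation":[0,0,0],"angular":[0,0,0],"grip":1}]'
python3 track.py a6
python3 -m inch '[{"translation":[0,0,0],"angular":[0,0,0],"grip":1},{"translation":[0,0,0],"angular":[0,0,0],"grip":1},{"translation":[0,0,0],"angular":[0,0,0],"grip":1},{"translation":[0,0,0],"angular":[0,0,0],"grip":1},{"translation":[0,0,0],"angular":[0,0,0],"grip":1},{"translation":[0,0,0],"angular":[0,0,0],"grip":1},{"translation":[0,0,0],"angular":[0,0,0],"grip":1},{"translation":[0,0,0],"angular":[0,0,0],"grip":1},{"translation":[0,0,0],"angular":[0,0,0],"grip":1},{"translation":[0,0,0],"angular":[0,0,0],"grip":1}]'
python3 -m inch '[{"translation":[0,0,0],"angular":[0,0,0],"grip":1},{"translation":[0,0,0],"angular":[0,0,0],"grip":1},{"translation":[0,0,0],"angular":[0,0,0],"grip":1},{"translation":[0,0,0],"angular":[0,0,0],"grip":1},{"translation":[0,0,0],"angular":[0,0,0],"grip":1},{"translation":[0,0,0],"angular":[0,0,0],"grip":1},{"translation":[0,0,0],"angular":[0,0,0],"grip":1},{"translation":[0,0,0],"angular":[0,0,0],"grip":1},{"translation":[0,0,0],"angular":[0,0,0],"grip":1},{"translation":[0,0,0],"angular":[0,0,0],"grip":1}]'
python3 -m inch '[{"translation":[0,0,0],"angular":[0,0,0],"grip":1},{"translation":[0,0,0],"angular":[0,0,0],"grip":1},{"translation":[0,0,0],"angular":[0,0,0],"grip":1},{"translation":[0,0,0],"angular":[0,0,0],"grip":1},{"translation":[0,0,0],"angular":[0,0,0],"grip":1},{"translation":[0,0,0],"angular":[0,0,0],"grip":1},{"translation":[0,0,0],"angular":[0,0,0],"grip":1},{"translation":[0,0,0],"angular":[0,0,0],"grip":1},{"translation":[0,0,0],"angular":[0,0,0],"grip":1},{"translation":[0,0,0],"angular":[0,0,0],"grip":1}]') | grep -E 'cap|finger'; python3 where.py; python3 track.py a7
```

```text
finger_force: 0.2
finger_force: 0.2
{'orange': (np.float64(-0.088), 119, np.float64(1.8)), 'cap': (np.float64(-0.092), 158, np.float64(0.2))}
finger_force: 0.2
finger_force: 0.2
finger_force: 0.2
t 12.200 rail x -0.0005 y -0.2409 tipz 0.1080 rot [ 3.1416e+00 -1.0000e-04  3.1158e+00] F [-0.43 -1.08  0.51] open 0.0
{'orange': (np.float64(-0.088), 119, np.float64(1.8)), 'cap': (np.float64(-0.092), 158, np.float64(0.2))}
```

Nothing has moved for over 6 s, so I'm handing in.

```bash
python3 -c "
from station import job
print(job.finish_job())"
```

```text
the job is handed in; nothing more can be done
None
```

I handed the job in with the bolt drawn and the trolley caught by its buffer; it has stood still about 4 mm from the reader's middle for over 6 s (by camera), with the bottle upright when last viewed. The verdict was not shown, and buffer compression could not be measured directly; simulated catches peaked at 4–8 mm against the 11 mm limit.

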